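Find and mark the hanging point of a mobile bar

TASK

Find where this weighted wooden mobile bar balances: lay it, right way up, squarely across the steel edge of the balance stand so that it stays level by itself when you let go of it. Then set the blue marking saddle astride the bar directly above the steel edge, as the mark for the hanging hook, and leave the bar still balanced. Do not disturb the clay pieces and the water pot around.

Things in the scene. Friction and masses are not known exactly. Their poses are not given: they have to be found in the camera images.
- mobile_bar: pale wooden mobile bar, 200 x 24 x 18 mm, brass dots on its ends; origin at the centre of its underside, x along it, z up; 70 to 140 g (unknown). A clay weight of about 80 g sits astride it near its +x end: the balance point lies on the +x side, between 36 and 54 percent (typically 44) of the way from the bar's middle to the weight's middle.
- weight_mid (a point): middle of the terracotta weight, on the bar's centre line, 18 mm above the bar's underside. The weight is 30 mm along the bar and 44 mm wide, reaches 39 mm above the bar's underside, cheeks down to 4.5 mm above it. It sits 60 to 82 mm from the bar's middle, differently each time, jammed tight (40 N do not shift it).
- balance_stand: balance stand, fixed: wooden base 160 (x) x 80 (y) x 12 mm, with a bright steel edge across its middle between two lower dark wood strips (tops 20.5 mm above the table). Origin under its centre; a part to be balanced lies along the stand's x (either way round).
- edge (a point): centre of the top of the steel edge, 26 mm above the table; axes as the stand's. The edge runs 66 mm along y; its flat top is 12 mm wide in x: a bar stays level when its balance point is within about 5 mm of this line in x, otherwise it tips 0.1 to 0.3 rad until its low end (the heavy side) rests on the base or table.
- marking_saddle: blue marking saddle, 35 g, 24 (x) x 42 (y) x 38 mm, on two legs; origin at the centre of its underside, z up. Legs 12 mm long, 6 mm thick; the slot between them is 30 mm wide (y), open along x, and goes over the bar; above it a solid block, with a white line on top along y. Seated, its underside is 6 mm above the bar's underside.
- water_pot: grey-white round water pot, 99 mm across, 76 mm high, origin under its centre; a bystander
- fish: flat brown clay fish, 78 x 184 x 17 mm, origin under its centre, long along its y; a bystander
- heart: flat brown clay heart, 55 x 61 x 12 mm, origin under its centre; a bystander
- mushroom: small brown clay mushroom, 62 mm across, 60 mm high, origin under its centre; a bystander
Things that resemble listed ones, but are neither listed nor needed, are in the scene too. Several things have the shape of the mobile_bar; the one meant has the colours described above. Of the things shaped like the marking_saddle, the blue one is meant.

How it is judged:
On the way:
1. the bar lies across the steel edge, level by itself and not touched by the robot, with the saddle still away from it, for half a second (angle between mobile_bar's own z axis and vertical below 0.05 rad and angle between the x axis of mobile_bar and the x axis of balance_stand, either way round below 0.26 rad and contact force between mobile_bar and the arm below 0.05 N and contact force between mobile_bar and the fingers below 0.05 N and linear speed of mobile_bar below 0.02 m/s and angular speed of mobile_bar below 0.2 rad/s and z of mobile_bar in the frame of edge between -0.004 and 0.004 m and y of mobile_bar in the frame of edge between -0.025 and 0.025 m and x of mobile_bar in the frame of edge between -0.06 and 0.06 m and distance between marking_saddle and edge above 0.06 m), for 0.5 s.
At the end, for the whole second after the job is handed in: The bar rests right way up on the steel edge, level within 0.05 rad, within 0.26 rad of the stand's x and 25 mm of the edge's middle, at rest, untouched by the robot; the saddle sits fully down astride the bar, upright, within 12 mm of the edge's line (angle between mobile_bar's own z axis and vertical below 0.05 rad and angle between the x axis of mobile_bar and the x axis of balance_stand, either way round below 0.26 rad and contact force between mobile_bar and the arm below 0.05 N and contact force between mobile_bar and the fingers below 0.05 N and linear speed of each of mobile_bar, marking_saddle below 0.02 m/s and angular speed of mobile_bar below 0.2 rad/s and z of mobile_bar in the frame of edge between -0.004 and 0.004 m and y of mobile_bar in the frame of edge between -0.025 and 0.025 m and x of mobile_bar in the frame of edge between -0.06 and 0.06 m and x of marking_saddle in the frame of edge between -0.012 and 0.012 m and y of marking_saddle in the frame of mobile_bar between -0.006 and 0.006 m and z of marking_saddle in the frame of mobile_bar between 0.002 and 0.01 m and angle between marking_saddle's own z axis and vertical below 0.1 rad and angle between the x axis of marking_saddle and the x axis of mobile_bar, either way round below 0.25 rad).
It fails at once if a bystander (water pot, fish, heart, mushroom) is moved by more than 25 mm (distance of any of water_pot, fish, heart, mushroom from where it was at the start of the episode above 0.025 m).
It also fails if it takes over 72 s, if anything falls off the work surface, if the arm or the gripper's body presses on something with over 40 N, if the wrist force passes 120 N, or if a joint passes its speed limit or range.

ROBOT

A 6-joint arm with a two-finger parallel gripper is mounted at the origin on the work surface; the furniture and walls round the work are solid. World frame = base frame: x ahead of the robot, y to its left, z up, the work surface at z = 0. Lengths are in m, angles in rad, forces in N, time in s.
With the tool pointing down it reaches from about 0.275 to 0.75 m from the base axis. Payload 10.2 kg.
Tool frame: the origin (TCP) lies at the very end of the fingers, on their centre line; the grasp point (between the pads) lies 19 mm behind it; z points along the fingers, y is the line along which they close (so a half turn about z gives the same grasp; the last joint's range is limited). The gripper opens to 88 mm and grips with 3 to 60 N. Pads are 18 mm wide; open, the fingers measure 123 mm over their backs; the gripper's body (75 mm by 187 mm) begins 45 mm behind the grasp point.
Start: joints at [0.991, 0.313, 1.498, -0, 1.331, -0.223], TCP at [0.183, 0.492, 0.239] pointing down, gripper open.
Joint ranges: [-2.94, 2.94], [-0.97, 2.17], [0.19, 2.56], [-1.23, 4.37], [0.02, 3.11], [-2.88, 2.88]. Speed limits (rad/s): [2.39, 2.39, 3.01, 3.14, 3.14, 3.14].

INTERFACE

Orientations are given as a unit quaternion [x, y, z, w].
In Python, from cell import sensors, eyes, ctrl gives the robot as it stands. The module is installed in compiled form; this text tells all that it offers.
- The arm moves only by the shell command python3 -m jog 'ROWS'. ROWS is JSON, a list of rows, each a list of 5 numbers: the opening, from 0 (shut) to 1 (fully open), then the shift along the tool's x, y, z in cm, then the turn about the tool's z in degrees. In form: [[hand, x, y, z, yaw], ...]. A call has 1 to 20 rows; each row is the pose to reach, as a shift and turn from the pose commanded when the call began, along the tool's axes at that moment; what a row does not reach only later rows make up. A row lasts 1/10 s, in which the tool goes at most 50 mm and 8.59 degrees, less where a joint would pass 70% of its speed; a pose out of reach is approached as far as the arm can. A call with a gripper value outside its range is refused whole. The fingers move at their own pace and stop on an object; the grip force is fixed at half the most. Time passes only in rows, so rows that repeat a pose let the fingers close. It gives the time, the measured TCP pose, the force, the opening and the grip force at its end, in the units of the state.
- sensors.state(): the state, without advancing time (a new reading comes with each control period).
- eyes.camera(name): name is "scene" or "top" or "wrist"; returns a dict with "image" (480x640x3 uint8, red, green, blue), "fx", "fy", "cx", "cy" (pixels), "k1" (the pictures are not rectified: a ray, as slopes to the right and down, at radius r is drawn at 1 + k1 r^2 times it, then the intrinsics apply), "T" (4x4, takes a point from camera to world coordinates). Camera axes: x right, y down, z forward; pixel columns grow to the right and rows downward; lengths in m; the calibration is good to about 2 mm. A picture is of the moment at which its call begins. There is no depth.
- ctrl.close_job(): hands the job in; it is judged then, once.
The state is a dict: "t": time; "joint_pos": joint angles; "joint_velocities": joint speeds; "joint_efforts": joint torques, N m; "ee_pos": TCP position; "ee_rot": TCP orientation; "contact_force": force on the tool from outside, world axes, zero at the start; "ft_torque": the same for the moment, N m; "grip_width": finger opening in m; "grip_force": force on a finger pad.
Only numpy, scipy, OpenCV 4.12 (cv2) and the standard library are available. Lean on these libraries where they do the work, as an engineer would, in place of code of your own. Each camera call takes 0.05 s, during which the arm holds its last target. There are 200 camera calls.

## Working session

There is one attempt and no reset: what is moved stays moved. The work goes in short steps, Python scripts to look and compute and a shell command to move; the robot and the scene stay as the last step left them, time stands still between calls to the robot, and variables do not carry over. Pictures are saved under pics/ and viewed, at most 14 in all, crops included, and the job is handed in when it is done.

```bash
mkdir -p pics; cat > h.py <<'E'
import numpy as np, cv2
from cell import sensors, eyes, ctrl
def grab(n,f):
    c=eyes.camera(n); np.save(f'pics/{f}.npy',c,allow_pickle=True); cv2.imwrite(f'pics/{f}.png',c['image'][:,:,::-1]); return c
def load(f): return np.load(f'pics/{f}.npy',allow_pickle=True).item()
def ray(c,p):
    # distorted slopes -> undistorted (fixed-point)
    d=np.array([(p[0]-c['cx'])/c['fx'],(p[1]-c['cy'])/c['fy']]); u=d.copy()
    for _ in range(30): u=d/(1+c['k1']*(u@u))
    T=np.array(c['T']); return T[:3,3],T[:3,:3]@np.array([u[0],u[1],1])
def plane(c,p,z):
    o,r=ray(c,p); return o+r*(z-o[2])/r[2]
def tri(c1,p1,c2,p2):
    A=np.zeros((3,3));b=np.zeros(3)
    for c,p in((c1,p1),(c2,p2)):
        o,r=ray(c,p); r=r/np.linalg.norm(r); M=np.eye(3)-np.outer(r,r); A+=M;b+=M@o
    return np.linalg.solve(A,b)
def proj(c,P):
    T=np.array(c['T']); q=T[:3,:3].T@(np.array(P)-T[:3,3]); u=q[:2]/q[2]; u=u*(1+c['k1']*(u@u)); return np.array([u[0]*c['fx']+c['cx'],u[1]*c['fy']+c['cy']])
E
python3 - <<'E'
from h import *
for n in('scene','top','wrist'):
    c=grab(n,n+'0'); print(n,c['fx'],c['k1'],np.round(c['T'],3).tolist())
print(sensors.state())
E
```

```text
scene 483.0134891193969 -0.06117026355222883 [[0.491, -0.687, 0.536, -0.173], [-0.871, -0.399, 0.287, -0.311], [0.017, -0.608, -0.794, 1.055], [0.0, 0.0, 0.0, 1.0]]
top 593.1437256928717 -0.11690716069694927 [[-0.026, -0.998, 0.054, 0.416], [-1.0, 0.026, 0.003, 0.036], [-0.004, -0.054, -0.999, 1.54], [0.0, 0.0, 0.0, 1.0]]
wrist 334.4437936510463 -0.045416928156871886 [[0.35, 0.89, 0.293, 0.107], [0.937, -0.332, -0.111, 0.521], [-0.001, 0.313, -0.95, 0.383], [0.0, 0.0, 0.0, 1.0]]
{'t': 0.15, 'joint_pos': array([ 9.90615593e-01,  3.13310673e-01,  1.49823395e+00, -1.94164695e-05,
        1.33100364e+00, -2.23426956e-01]), 'joint_velocities': array([ 0.0002897 , -0.00146695, -0.0036135 ,  0.00109212, -0.00093547,
        0.00097807]), 'joint_efforts': array([ 1.15333864e-03, -4.02310288e+01, -2.52316833e+01,  6.93863584e-02,
        3.44027882e-02, -1.02607892e-04]), 'ee_pos': array([0.18327643, 0.4917791 , 0.23830884]), 'ee_rot': array([ 1.77430157e-01,  9.84133279e-01, -4.43439666e-04, -1.78181565e-04]), 'contact_force': array([-0.15371903,  0.03898243,  0.15371135]), 'ft_torque': array([-0.04574058,  0.02246722, -0.00396662]), 'grip_force': 0.0, 'grip_width': 0.08798069045734204}
```

View pics/top0.png

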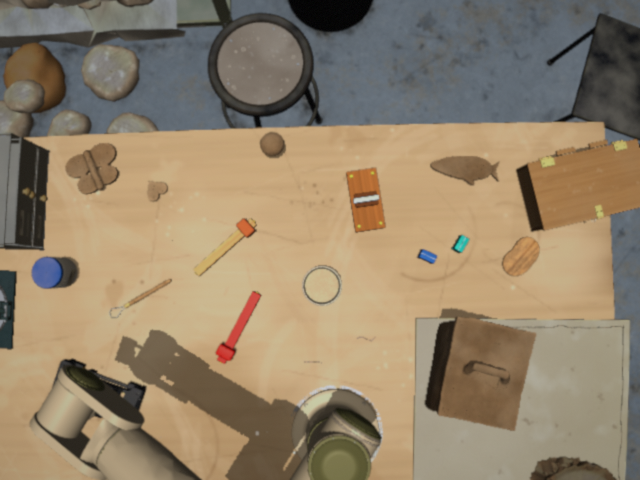

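View pics/scene0.png

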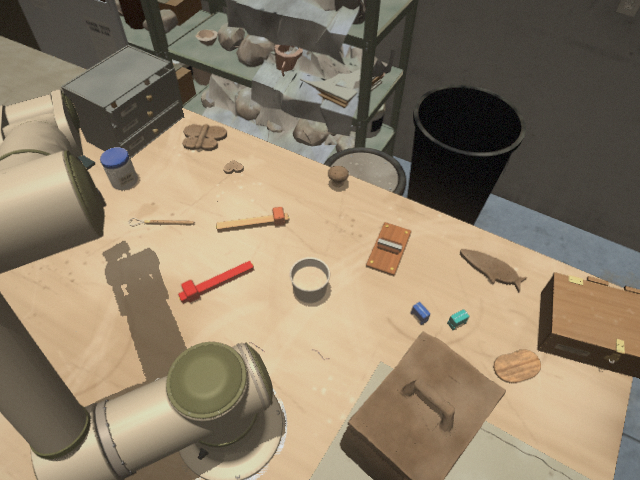

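The top view shows two bar-shaped things: a pale wooden one with a terracotta weight at (225,247), and an all-red one at (238,325). The pale one fits. There are two saddles: blue at (428,257) and teal at (461,243). The blue one is meant. The stand is at (366,200). I'll confirm with an enlarged crop and measure.

```bash
python3 - <<'E'
from h import *
t=load('top0');s=load('scene0')
def crop(c,x,y,w=50):
    return cv2.resize(np.ascontiguousarray(c['image'][y-w:y+w,x-w:x+w,::-1]),(380,280) if 0 else (290,290),interpolation=cv2.INTER_CUBIC)
img=np.vstack([np.hstack([crop(t,228,247,40),crop(t,445,250,30)]) ,np.hstack([crop(s,255,220,45),crop(s,438,315,30)])])
cv2.imwrite('pics/crop1.png',img)
def comp(c,lo,hi,win):
    h=cv2.cvtColor(c['image'],cv2.COLOR_RGB2HSV); m=cv2.inRange(h,np.array(lo),np.array(hi))
    k=np.zeros_like(m);x0,y0,x1,y1=win;k[y0:y1,x0:x1]=m[y0:y1,x0:x1]
    n,l,st,ce=cv2.connectedComponentsWithStats(k)
    i=1+np.argmax(st[1:,4]); pts=np.argwhere(l==i)[:,::-1].astype(np.float32)
    return ce[i],st[i,4],cv2.minAreaRect(pts)
for n,c,wb,ws,wst in(('top',t,(185,205,270,285),(410,240,445,275),(335,160,395,240)),('scene',s,(205,200,300,240),(405,295,437,330),(355,215,420,285))):
    print(n,'weight',comp(c,(2,150,80),(12,255,255),wb))
    print(n,'wood',comp(c,(14,100,120),(24,255,255),wb))
    print(n,'saddle',comp(c,(105,120,40),(125,255,255),ws))
    print(n,'steel',comp(c,(0,0,130),(180,70,255),wst))
    h=cv2.cvtColor(c['image'],cv2.COLOR_RGB2HSV)
for nm,p in(('wood',(213,258)),('weight',(246,228)),('sad',(428,257)),('steel',(366,199)),('table',(200,220)),('base',(365,180))): print(nm,cv2.cvtColor(t['image'],cv2.COLOR_RGB2HSV)[p[1],p[0]])
E
```

```text
top weight (array([245.15508021, 227.52406417]), np.int32(187), ((245.0764923095703, 227.5059051513672), (16.703645706176758, 11.388850212097168), 49.398704528808594))
top wood (array([218.74067797, 252.05932203]), np.int32(590), ((218.26986694335938, 252.7136993408203), (10.73019027709961, 61.71167755126953), 47.121097564697266))
top saddle (array([427.06140351, 256.03508772]), np.int32(114), ((427.10003662109375, 255.80001831054688), (15.205260276794434, 8.497057914733887), 26.56505012512207))
top steel (array([365.51908397, 198.52671756]), np.int32(131), ((365.5289306640625, 198.68785095214844), (5.3220014572143555, 25.773693084716797), 81.25383758544922))
scene weight (array([277.96103896, 212.27272727]), np.int32(77), ((277.558837890625, 212.23532104492188), (9.45888900756836, 8.731282234191895), 75.96376037597656))
scene wood (array([244.5954416 , 221.97720798]), np.int32(351), ((244.41702270507812, 221.87774658203125), (6.343857765197754, 57.689456939697266), 82.40535736083984))
scene saddle (array([419.8974359 , 311.23076923]), np.int32(39), ((419.25006103515625, 311.2500305175781), (14.849242210388184, 2.8284268379211426), 45.0))
scene steel (array([389.73913043, 243.43478261]), np.int32(92), ((389.70001220703125, 243.39999389648438), (24.349538803100586, 3.4785053730010986), 18.434947967529297))
wood [ 21 123 204]
weight [  9 185 205]
sad [108 155 187]
steel [ 56  10 209]
table [ 19  80 203]
base [ 13 178 179]
```

View pics/crop1.png

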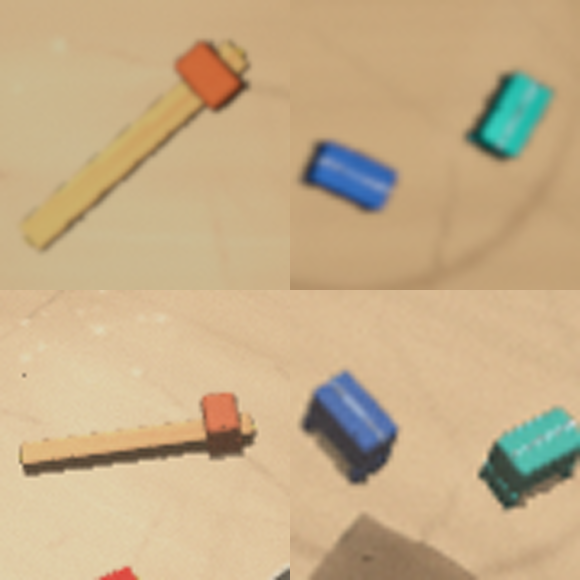

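The crop confirms it: pale bar with a terracotta weight at its upper right end, the blue saddle left of the teal one, both upright. Next are rough positions for the first move.

```bash
cat >> h.py <<'E'
def comp(c,lo,hi,win=(0,0,640,480)):
    h=cv2.cvtColor(c['image'],cv2.COLOR_RGB2HSV); m=cv2.inRange(h,np.array(lo),np.array(hi))
    k=np.zeros_like(m);x0,y0,x1,y1=win;k[y0:y1,x0:x1]=m[y0:y1,x0:x1]
    n,l,st,ce=cv2.connectedComponentsWithStats(k)
    i=1+np.argmax(st[1:,4]); pts=np.argwhere(l==i)[:,::-1].astype(np.float32)
    return ce[i],st[i],pts
from scipy.spatial.transform import Rotation as Rn
def togo(P,ydir):
    # rows needed (cm, deg) to bring TCP to P with tool y along ydir (mod 180)
    st=sensors.state(); R=Rn.from_quat(st['ee_rot']).as_matrix()
    d=R.T@(np.array(P)-st['ee_pos'])*100; y=R.T@np.append(ydir,0)
    a=np.degrees(np.arctan2(-y[0],y[1])); a=(a+90)%180-90
    return np.round(d,2),round(a,1),'j6',round(np.degrees(st['joint_pos'][5]))
E
python3 - <<'E'
from h import *
t=load('top0');s=load('scene0')
a,b=plane(t,(197,273),.018),plane(t,(253,222),.018); w=plane(t,(245.1,227.5),.039)
u=(b-a)/np.linalg.norm(b-a); print('bar ends',a,b,np.linalg.norm(b-a),'weight',w,'d',(w-(a+b)/2)@u)
print('weight tri',tri(t,(245.1,227.5),s,(278,212.3)))
e=plane(t,(365.5,198.7),.026); print('edge',e, tri(t,(365.5,198.7),s,(389.7,243.4)))
e1,e2=plane(t,(365.5-12.7,198.7+1.95),.026),plane(t,(365.5+12.7,198.7-1.95),.026);print('edge ends',e1,e2)
print('saddle',plane(t,(427.5,256.5),.038))
g=(a+b)/2+u*.031; v=np.array([-u[1],u[0]]); print(g,togo([g[0],g[1],.2],v))
E
```

```text
bar ends [0.41977003 0.34488662 0.018     ] [0.54763583 0.19737293 0.018     ] 0.19521770128047183 weight [0.53233041 0.21556123 0.039     ] d 0.07384019115911805
weight tri [0.53279605 0.21499561 0.03829886]
edge [ 0.5994719  -0.09363141  0.026     ] [ 0.60031574 -0.09510749  0.024284  ]
edge ends [ 0.59524797 -0.0608421   0.026     ] [ 0.60371213 -0.12647389  0.026     ]
saddle [ 0.44663802 -0.24597381  0.038     ]
[0.50400764 0.24770503 0.018     ] (array([-38.58, -11.67,   3.83]), np.float64(28.6), 'j6', -13)
```

```bash
python3 -m jog '[[1,-38.6,-11.7,0,28.6],[1,-38.6,-11.7,0,28.6],[1,-38.6,-11.7,0,28.6],[1,-38.6,-11.7,0,28.6],[1,-38.6,-11.7,0,28.6],[1,-38.6,-11.7,0,28.6],[1,-38.6,-11.7,0,28.6],[1,-38.6,-11.7,0,28.6],[1,-38.6,-11.7,0,28.6],[1,-38.6,-11.7,0,28.6],[1,-38.6,-11.7,0,28.6],[1,-38.6,-11.7,0,28.6],[1,-38.6,-11.7,0,28.6],[1,-38.6,-11.7,0,28.6]]' | tail -5
python3 - <<'E'
from h import *
grab('wrist','w1'); print(sensors.state()['ee_pos'])
E
```

```text
ee_pos: [0.5038, 0.2481, 0.2389]
ee_rot: [0.415, 0.91, 0.0, 0.0]
contact_force: [-0.4, -0.3, -0.8]
grip_width: 0.0881
grip_force: 0.0
[0.50387952 0.24789548 0.23888241]
```

View pics/w1.png

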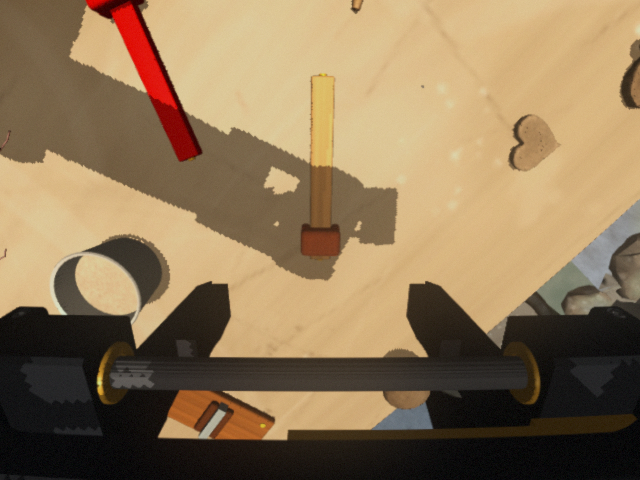

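Wrist view: the bar runs vertically from (322,74) to (320,260), with the weight at (320,240). The pot at (108,280) is well clear of the fingers. I'll take a second, lower view.

```bash
python3 -m jog '[[1,0,0,4,0],[1,0,0,8,0],[1,0,0,10,0],[1,0,0,10,0],[1,0,0,10,0]]' | grep ee_pos
python3 - <<'E'
from h import *
grab('wrist','w2')
for f in('w1','w2'):
    c=load(f); h=cv2.cvtColor(c['image'],cv2.COLOR_RGB2HSV)
    x0,y0,x1,y1=(285,40,355,290)
    wt=cv2.inRange(h,np.array([0,150,30]),np.array([11,255,255]))
    wd=cv2.inRange(h,np.array([14,130,60]),np.array([26,255,255]))
    for nm,m in(('weight',wt),('wood',wd)):
        k=np.zeros_like(m);k[30:300,250:390]=m[30:300,250:390]
        n,l,st,ce=cv2.connectedComponentsWithStats(k); i=1+np.argmax(st[1:,4]); print(f,nm,st[i],ce[i])
im=np.hstack([load(f)['image'][40:340,250:390,::-1] for f in('w1','w2')])
cv2.imwrite('pics/c2.png',cv2.resize(im,None,fx=2,fy=2,interpolation=cv2.INTER_CUBIC))
E
```

```text
ee_pos: [0.5046, 0.2477, 0.1396]
w1 weight [ 301  225   39   31 1050] [319.87619048 241.28380952]
w1 wood [ 308   73   26  156 3293] [321.0974795  149.95870027]
w2 weight [ 294  254   53   45 1936] [319.91115702 278.76756198]
w2 wood [ 306   52   34  209 6089] [321.58203317 154.80423715]
```

View pics/c2.png

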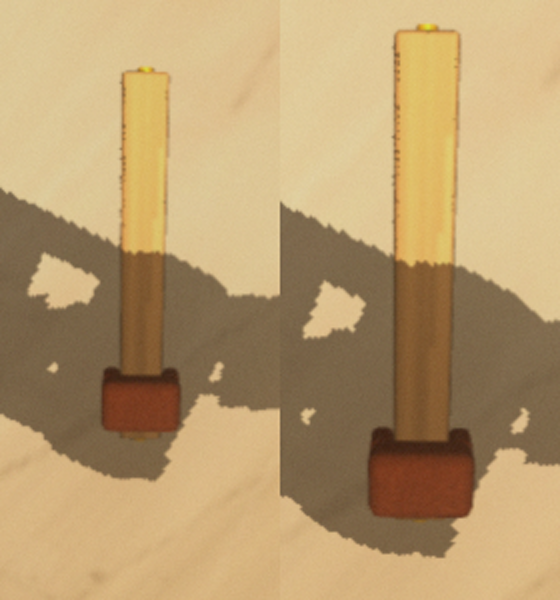

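```bash
python3 - <<'E'
from h import *
a,b=load('w1'),load('w2')
print('end',tri(a,(322.5,76),b,(324,56)),plane(a,(322.5,76),.018),plane(b,(324,56),.018))
print('wn',tri(a,(320.5,228),b,(320.5,263)),plane(a,(320.5,228),.039),plane(b,(320.5,263),.039))
print('wf',tri(a,(320.5,255.5),b,(320.5,298)),plane(a,(320.5,255.5),.039),plane(b,(320.5,298),.039))
E0=(plane(a,(322.5,76),.018)+plane(b,(324,56),.018))/2
W=np.mean([plane(c,p,.039) for c,p in((a,(320.5,228)),(b,(320.5,263)),(a,(320.5,255.5)),(b,(320.5,298)))],0)
u=(W-E0)[:2]; L=np.linalg.norm(u);u/=L; d=L-.1; print('d',d,'u',u)
g=E0[:2]+u*(.1+.44*d); v=np.array([-u[1],u[0]]); print('balance',g,togo([*g,.004],v))
E
```

```text
end [0.42177521 0.34998879 0.00932085] [0.42224787 0.3489189  0.018     ] [0.42289822 0.34884889 0.018     ]
wn [0.52189677 0.23132357 0.03607941] [0.52137871 0.23205358 0.039     ] [0.52098608 0.23217137 0.039     ]
wf [0.54373939 0.20630892 0.03330833] [0.54231626 0.2080677  0.039     ] [0.54155588 0.20856789 0.039     ]
d 0.06862277338536024 u [ 0.64633139 -0.76305684]
balance [0.50672152 0.24953846] (array([ 0.02,  0.23, 13.62]), np.float64(0.7), 'j6', -27)
```

The heights agree (weight top about 0.035–0.039, bar top about 0.018). The weight's offset is about 69 mm, so the expected balance point is about 30 mm from the middle. Descending, gripping and lifting there.

```bash
python3 -c "
from h import *
print(sensors.state()['ft_torque'],sensors.state()['contact_force'])"
python3 -m jog '[[0.7,0,0.2,5,0.7],[0.7,0,0.2,10,0.7],[0.7,0,0.2,12.5,0.7],[0.7,0,0.2,13.6,0.7],[0.7,0,0.2,13.6,0.7],[0.7,0,0.2,13.6,0.7],[0,0,0.2,13.6,0.7],[0,0,0.2,13.6,0.7],[0,0,0.2,13.6,0.7],[0,0,0.2,13.6,0.7],[0,0,0.2,13.6,0.7],[0,0,0.2,13.6,0.7],[0,0,0.2,13.6,0.7],[0,0,0.2,13.6,0.7]]' 
python3 -m jog '[[0,0,0,-2,0],[0,0,0,-5,0],[0,0,0,-9,0],[0,0,0,-13,0],[0,0,0,-13,0],[0,0,0,-13,0],[0,0,0,-13,0],[0,0,0,-13,0],[0,0,0,-13,0],[0,0,0,-13,0]]' 
python3 - <<'E'
from h import *
T=[];F=[]
for i in range(6):
    c=eyes.camera('wrist') if i else grab('wrist','w3'); s=sensors.state(); R=Rn.from_quat(s['ee_rot']).as_matrix(); T.append(R.T@s['ft_torque']);F.append(s['contact_force'])
print(np.round(T,4),np.round(F,2))
E
```

```text
[-0.05622133 -0.00881383 -0.0184265 ] [ 0.0083441  -0.47905945  1.65605377]
t: 3.55
ee_pos: [0.5058, 0.2488, 0.0029]
ee_rot: [0.421, 0.907, 0.0, 0.0]
contact_force: [-1.0, -0.3, 3.0]
grip_width: 0.0233
grip_force: 30.0
t: 4.55
ee_pos: [0.5055, 0.2487, 0.1321]
ee_rot: [0.421, 0.907, -0.0, -0.0]
contact_force: [-0.4, -0.0, -1.1]
grip_width: 0.0237
grip_force: 30.0
[[ 0.0489 -0.0444  0.0319]
 [ 0.0999  0.0051 -0.0311]
 [ 0.0421  0.0358 -0.0127]
 [-0.0156  0.0117  0.004 ]
 [ 0.0364  0.0055  0.0265]
 [ 0.0297 -0.0064  0.0344]] [[-0.54 -0.   -2.79]
 [ 0.12 -0.72 -1.01]
 [ 0.09  0.37 -1.25]
 [ 0.15  0.63 -1.8 ]
 [-0.29  0.48 -1.36]
 [ 0.31  0.48 -1.89]]
```

```bash
python3 - <<'E'
from h import *
print(togo([.5998,-.0940,.16],np.array([-.128,.992])))
E
```

```text
(array([-32.24, -14.97,  -2.73]), np.float64(-57.1), 'j6', -26)
```

```bash
python3 -m jog '[[0,0,0,-2.7,0],[0,-32.2,-15,-2.7,-57],[0,-32.2,-15,-2.7,-57],[0,-32.2,-15,-2.7,-57],[0,-32.2,-15,-2.7,-57],[0,-32.2,-15,-2.7,-57],[0,-32.2,-15,-2.7,-57],[0,-32.2,-15,-2.7,-57],[0,-32.2,-15,-2.7,-57],[0,-32.2,-15,-2.7,-57],[0,-32.2,-15,-2.7,-57],[0,-32.2,-15,-2.7,-57],[0,-32.2,-15,-2.7,-57],[0,-32.2,-15,-2.7,-57],[0,-32.2,-15,-2.7,-57],[0,-32.2,-15,-2.7,-57]]' 
python3 - <<'E'
from h import *
grab('wrist','w4');grab('top','top4')
E
```

```text
t: 6.45
ee_pos: [0.5993, -0.0936, 0.1598]
ee_rot: [-0.063, 0.998, -0.0, 0.0]
contact_force: [0.1, -0.4, -1.3]
grip_width: 0.0235
grip_force: 30.0
```

View pics/w4.png

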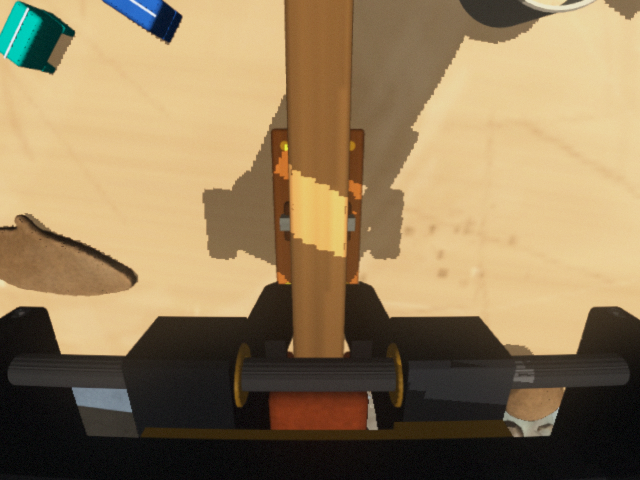

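The held bar hides the middle of the stand, but both ends of the edge show at about (285,224) and (351,224). The stand is aligned with the tool. Measuring the ends now.

```bash
python3 - <<'E'
from h import *
c=load('w4'); h=cv2.cvtColor(c['image'],cv2.COLOR_RGB2HSV)
m=cv2.inRange(h,np.array([0,0,60]),np.array([180,70,255]))
for win in((276,205,292,240),(345,205,358,240)):
    x0,y0,x1,y1=win; n,l,st,ce=cv2.connectedComponentsWithStats(m[y0:y1,x0:x1]); i=1+np.argmax(st[1:,4]); print(st[i],ce[i]+[x0,y0])
im=c['image'][120:300,240:400,::-1]; cv2.imwrite('pics/c4.png',cv2.resize(im,None,fx=3.3,fy=3.3,interpolation=cv2.INTER_CUBIC))
# tilt of held bar: brass/edges not needed
E
```

```text
[  4  12   9  14 112] [284.25       223.24107143]
[ 3 13  7 13 87] [350.93103448 223.90804598]
```

View pics/c4.png

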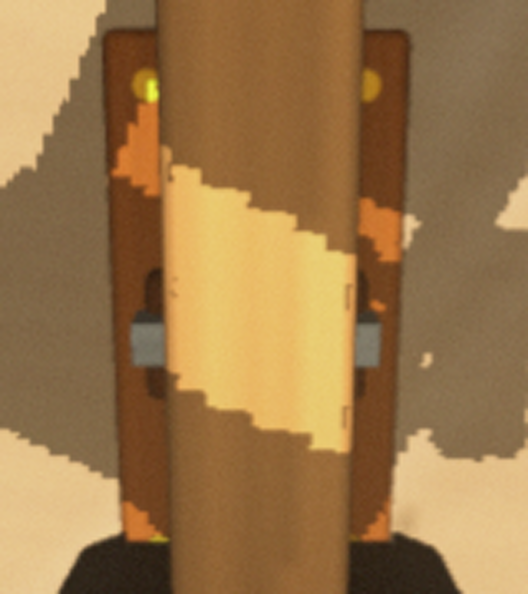

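```bash
python3 - <<'E'
from h import *
c=load('w4'); L=plane(c,(279.7,224),.026);R=plane(c,(355.2,224.5),.026); m=(L+R)/2; v=(R-L)[:2]; print(L,R,m,np.linalg.norm(v))
# stand outline ends (base top 12mm): near edge row 129.5, far edge row 283.5
n=plane(c,(318,129.5),.012);f=plane(c,(318,283.8),.012);print(n,f,(n+f)/2,np.linalg.norm(n-f))
print(togo([m[0],m[1],.030],v/np.linalg.norm(v)))
E
```

```text
[ 0.60356668 -0.12668647  0.026     ] [ 0.59573812 -0.06159131  0.026     ] [ 0.5996524  -0.09413889  0.026     ] 0.06556421141139061
[ 0.52161555 -0.10358987  0.012     ] [ 0.66322959 -0.0855932   0.012     ] [ 0.59242257 -0.09459153  0.012     ] 0.1427529929809472
(array([-0.03, -0.04, 12.97]), np.float64(0.4), 'j6', -117)
```

```bash
python3 -m jog '[[0,0,0,4,0.4],[0,0,0,8,0.4],[0,0,0,11,0.4],[0,0,0,12.3,0.4],[0,0,0,12.7,0.4],[0,0,0,12.9,0.4],[0,0,0,13.0,0.4],[0,0,0,13.05,0.4],[0,0,0,13.05,0.4],[0,0,0,13.05,0.4],[0,0,0,13.05,0.4]]' 

```

```text
t: 7.65
ee_pos: [0.5994, -0.0939, 0.0295]
ee_rot: [-0.06, 0.998, -0.0, 0.0]
contact_force: [-0.1, 0.1, -0.8]
grip_width: 0.0236
grip_force: 30.0
```

```bash
python3 -m jog '[[0,0,0,0.06,0],[0,0,0,0.06,0],[0.3,0,0,0.06,0],[0.35,0,0,0.06,0],[0.45,0,0,0.06,0],[0.5,0,0,0.06,0],[0.5,0,0,0.06,0],[0.5,0,0,0.06,0],[0.5,0,0,0.06,0],[0.5,0,0,0.06,0]]' 
python3 - <<'E'
from h import *
grab('wrist','w5');s=grab('scene','scene5')
im=s['image'][190:310,310:470,::-1]; w=load('w5')['image'][:,:,::-1]
cv2.imwrite('pics/c5.png',np.hstack([cv2.resize(im,(480,360),interpolation=cv2.INTER_CUBIC),cv2.resize(w,(320,360))]))
E
```

```text
t: 8.65
ee_pos: [0.5993, -0.0939, 0.0286]
ee_rot: [-0.06, 0.998, 0.0, -0.0]
contact_force: [0.9, -0.8, -0.1]
grip_width: 0.0439
grip_force: 0.0
```

View pics/c5.png

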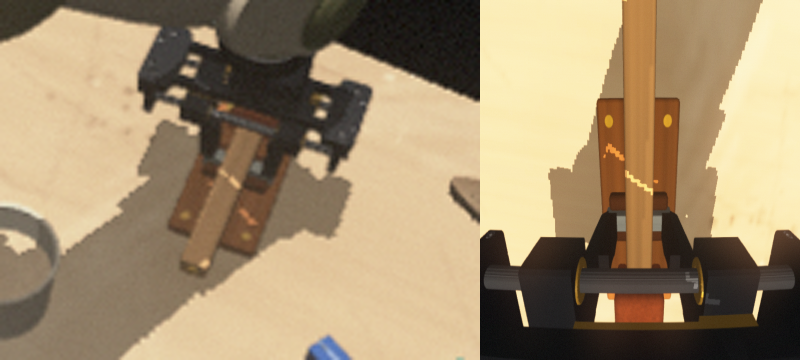

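The bar lies over the edge with the fingers open. I'll retreat upwards and check that it's level.

```bash
python3 -m jog '[[0.5,0,0,-2,0],[0.5,0,0,-5,0],[0.5,0,0,-9,0],[0.5,0,0,-13,0],[0.5,0,0,-13,0],[0.5,0,0,-13,0],[0.5,0,0,-13,0]]' |head -2
python3 - <<'E'
from h import *
w=grab('wrist','w6');s=grab('scene','scene6');t=grab('top','top6')
P=lambda c,x0,y0,x1,y1,W:cv2.resize(np.ascontiguousarray(c['image'][y0:y1,x0:x1,::-1]),(W,int(W*(y1-y0)/(x1-x0))),interpolation=cv2.INTER_CUBIC)
A=P(w,230,0,410,480,225)
B=P(s,350,225,430,300,300);C=P(t,340,150,400,260,270)
H=600;out=np.zeros((H,800,3),np.uint8)
for im,x in((A,0),(B,227),(C,529)): out[:im.shape[0],x:x+im.shape[1]]=im[:H]
cv2.imwrite('pics/c6.png',out)
E
```

```text
t: 9.45
ee_pos: [0.5987, -0.0937, 0.1571]
```

View pics/c6.png

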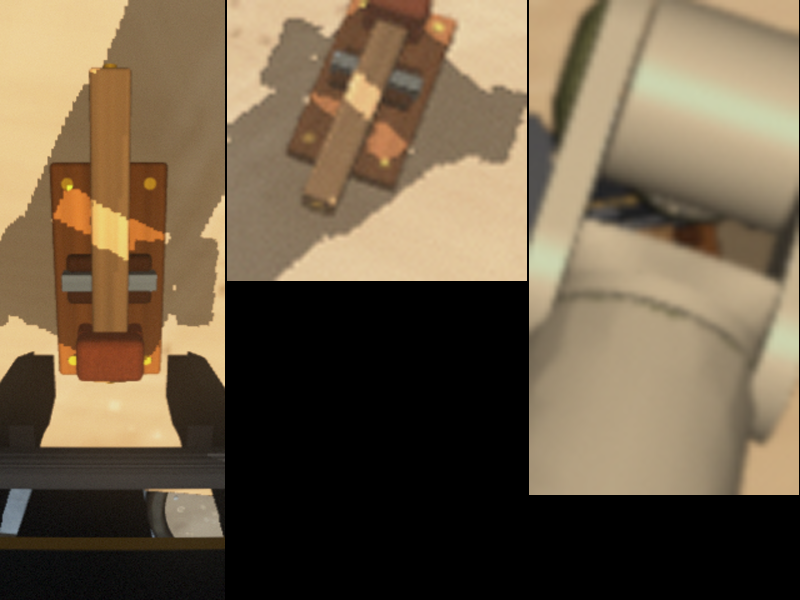

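```bash
python3 - <<'E'
from h import *
w,s=load('w6'),load('scene6')
p=tri(w,(318.4,54.4),s,(375.3,277.8)); print('end top',p)
o,r=ray(w,(318.4,54.4)); e=np.array([.5997,-.0941,.026]); u=np.array([-.992,-.12])
for z in(.030,.044,.057):
    q=plane(w,(318.4,54.4),z); a,b=plane(w,(302.4,54.4),z),plane(w,(334.6,54.4),z); print(z,q,'dist',(q-e)[:2]@u,'width',np.linalg.norm(a-b))
E
```

```text
end top [ 0.47043405 -0.11144236  0.04232577]
0.03 [ 0.46741793 -0.10904737  0.03      ] dist 0.13301749713538485 width 0.023706190104887788
0.044 [ 0.47003978 -0.10875716  0.044     ] dist 0.13038179557659627 width 0.022487313921187753
0.057 [ 0.47247436 -0.10848767  0.057     ] dist 0.127934358414864 width 0.021355500322037698
```

The near end of the bar measures 0.042 m high (0.044 expected when level), so the bar is level. Next is the blue saddle.

```bash
python3 - <<'E'
from h import *
print(togo([.4466,-.246,.2],np.array([.42,.91])))
E
```

```text
(array([ 16.95, -13.3 ,  -4.25]), np.float64(31.6), 'j6', -117)
```

```bash
python3 -m jog '[[1,0,0,-4.2,0],[1,17,-13.3,-4.2,31.6],[1,17,-13.3,-4.2,31.6],[1,17,-13.3,-4.2,31.6],[1,17,-13.3,-4.2,31.6],[1,17,-13.3,-4.2,31.6],[1,17,-13.3,-4.2,31.6],[1,17,-13.3,-4.2,31.6],[1,17,-13.3,-4.2,31.6],[1,17,-13.3,-4.2,31.6]]' |head -3
python3 - <<'E'
from h import *
grab('wrist','w7')
E
python3 -m jog '[[1,0,0,3,0],[1,0,0,6,0],[1,0,0,8,0],[1,0,0,8,0],[1,0,0,8,0]]' |head -3
python3 - <<'E'
from h import *
grab('wrist','w8'); ims=[]
for f in('w7','w8'):
    c=load(f); ims.append(cv2.resize(np.ascontiguousarray(c['image'][170:310,250:390,::-1]),(400,400),interpolation=cv2.INTER_CUBIC))
    ce,st,pts=comp(c,(100,110,40),(125,255,255),(180,100,460,320)); print(f,st,ce,cv2.minAreaRect(pts))
cv2.imwrite('pics/c8.png',np.hstack(ims))
E
```

```text
t: 10.6
ee_pos: [0.4471, -0.2454, 0.2004]
ee_rot: [0.213, 0.977, 0.0, -0.0]
t: 11.15
ee_pos: [0.4469, -0.2461, 0.1212]
ee_rot: [0.214, 0.977, -0.0, 0.0]
w7 [296 204  42  13 446] [316.42152466 210.32511211] ((316.544677734375, 210.11436462402344), (41.20437240600586, 11.026520729064941), 1.847610354423523)
w8 [290 228  56  17 793] [317.37326608 236.36443884] ((317.49755859375, 236.09205627441406), (55.13880157470703, 15.0474214553833), 1.5074357986450195)
```

View pics/c8.png

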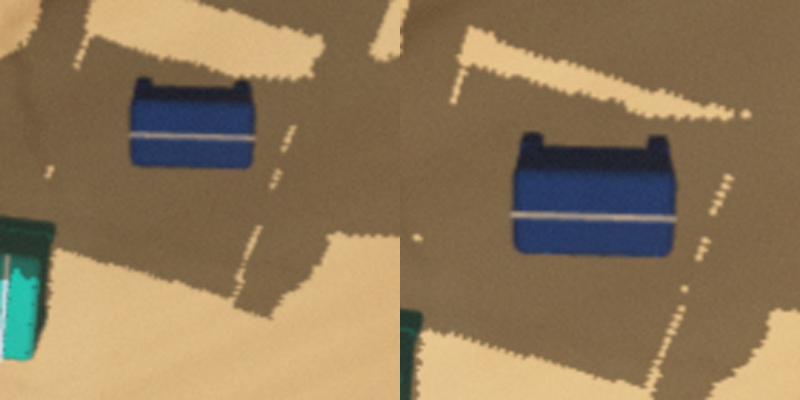

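The crop shows the blue saddle upright at about (317,218), then (318,246), with its white line nearly along the tool's y axis. The teal saddle is clear to the lower left.

```bash
python3 - <<'E'
from h import *
a,b=load('w7'),load('w8')
L=tri(a,(295.5,217.3),b,(288.9,244.9));R=tri(a,(338.9,218.7),b,(346.6,246.5)); print('tri',L,R,np.linalg.norm(L-R))
l,r=plane(b,(288.9,244.9),.038),plane(b,(346.6,246.5),.038);l2,r2=plane(a,(295.5,217.3),.038),plane(a,(338.9,218.7),.038)
print((l+r)/2,(l2+r2)/2,np.linalg.norm(l-r)); v=(r-l)[:2]; m=(l+r+l2+r2)/4; v/=np.linalg.norm(v); print(m,v,togo([m[0],m[1],.010],v))
E
```

```text
tri [ 0.44027483 -0.26634456  0.03420038] [ 0.45966265 -0.22867524  0.03248746] 0.04240046417981976
[ 0.44832201 -0.24689906  0.038     ] [ 0.44887409 -0.24698538  0.038     ] 0.041901727207009756
[ 0.44859805 -0.24694222  0.038     ] [0.44485577 0.89560222] (array([-0.15,  0.02, 11.17]), np.float64(1.7), 'j6', -107)
```

```bash
python3 -m jog '[[0.8,-0.15,0,4,1.7],[0.8,-0.15,0,8,1.7],[0.8,-0.15,0,10,1.7],[0.8,-0.15,0,11.1,1.7],[0.8,-0.15,0,11.1,1.7],[0.8,-0.15,0,11.1,1.7],[0,-0.15,0,11.1,1.7],[0,-0.15,0,11.1,1.7],[0,-0.15,0,11.1,1.7],[0,-0.15,0,11.1,1.7],[0,-0.15,0,11.1,1.7],[0,-0.15,0,11.1,1.7]]' 
python3 -m jog '[[0,0,0,-2,0],[0,0,0,-6,0],[0,0,0,-11,0],[0,0,0,-15,0],[0,0,0,-15,0],[0,0,0,-15,0],[0,0,0,-15,0]]' 
python3 - <<'E'
from h import *
w=load('w6'); u=np.array([.992,.12])
# bar centreline at near end & by the weight (wrist crop 6): near end (318.4,54.4) z .044 ; before weight mid (90..)
N=plane(w,(318.4,54.4),.044); F=plane(w,((94+128.5)/2/1.25+230,332/1.25),.044); W=plane(w,((76.5+145)/2/1.25+230,290),.065)
d=(F-N)[:2];d/=np.linalg.norm(d); print('N',N,'F',F,'W',W,'bar dir',d)
e=np.array([.5997,-.0941]); yb=np.array([-d[1],d[0]])
# point on bar line abeam edge
ax=N[:2]+d*((e-N[:2])@d); print('bar over edge',ax,'off',(ax-e)@yb)
print(togo([*ax,.12],yb))
E
```

```text
t: 12.4
ee_pos: [0.4479, -0.247, 0.01]
ee_rot: [0.229, 0.973, -0.0, 0.0]
contact_force: [-0.2, -0.7, 4.0]
grip_width: 0.0418
grip_force: 30.0
t: 13.1
ee_pos: [0.4472, -0.2464, 0.158]
ee_rot: [0.229, 0.973, 0.001, -0.001]
contact_force: [1.0, 0.3, -1.0]
grip_width: 0.0417
grip_force: 30.0
N [ 0.47003978 -0.10875716  0.044     ] F [ 0.62840188 -0.08925638  0.044     ] W [ 0.6402472  -0.08821856  0.065     ] bar dir [0.99250337 0.12221729]
bar over edge [ 0.59954119 -0.0928103 ] off 0.0012994421394938922
(array([-6.81, 20.53,  3.79]), np.float64(-33.5), 'j6', -106)
```

```bash
python3 -m jog '[[0,-6.8,20.5,1,-33.5],[0,-6.8,20.5,1,-33.5],[0,-6.8,20.5,1,-33.5],[0,-6.8,20.5,1,-33.5],[0,-6.8,20.5,1,-33.5],[0,-6.8,20.5,1,-33.5],[0,-6.8,20.5,1,-33.5],[0,-6.8,20.5,3.8,-33.5],[0,-6.8,20.5,3.8,-33.5],[0,-6.8,20.5,3.8,-33.5],[0,-6.8,20.5,3.8,-33.5],[0,-6.8,20.5,3.8,-33.5]]' 
python3 - <<'E'
from h import *
w=grab('wrist','w9')
cv2.imwrite('pics/c9.png',cv2.resize(np.ascontiguousarray(w['image'][0:450,160:480,::-1]),None,fx=1.3,fy=1.3,interpolation=cv2.INTER_CUBIC))
print(togo([.5997,-.0935,.048],np.array([-.1222,.9925])))
E
```

```text
t: 14.3
ee_pos: [0.6002, -0.094, 0.1227]
ee_rot: [-0.061, 0.998, -0.0, 0.001]
contact_force: [-0.5, 0.5, -0.3]
grip_width: 0.0418
grip_force: 30.0
(array([0.05, 0.05, 7.45]), np.float64(0.0), 'j6', -117)
```

View pics/c9.png

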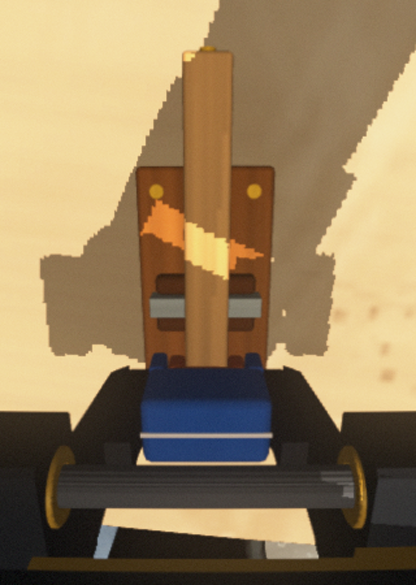

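The saddle hangs straight over the bar (centre lines 206 and 207 in the crop), and the bar is still level. Lowering in steps.

```bash
python3 -m jog '[[0,0,0.05,3,0],[0,0,0.05,5,0],[0,0,0.05,6,0],[0,0,0.05,6.3,0],[0,0,0.05,6.6,0],[0,0,0.05,6.9,0],[0,0,0.05,7.2,0],[0,0,0.05,7.2,0],[0,0,0.05,7.2,0],[0,0,0.05,7.2,0]]' 
```

```text
t: 15.35
ee_pos: [0.6, -0.0931, 0.0499]
ee_rot: [-0.062, 0.998, -0.0, 0.0]
contact_force: [-0.6, 0.1, 0.5]
grip_width: 0.0415
grip_force: 30.0
```

```bash
python3 -m jog '[[0,0,0,0.2,0],[0,0,0,0.4,0],[0,0,0,0.55,0],[0,0,0,0.65,0],[0,0,0,0.7,0],[0,0,0,0.7,0],[0,0,0,0.7,0],[0,0,0,0.7,0]]' 
```

```text
t: 16.15
ee_pos: [0.5999, -0.0931, 0.0427]
ee_rot: [-0.062, 0.998, -0.0, 0.0]
contact_force: [-0.6, 0.2, -0.4]
grip_width: 0.0416
grip_force: 30.0
```

Now release slightly lower, then back straight up.

```bash
python3 -m jog '[[0,0,0,0.05,0],[0,0,0,0.05,0],[0.55,0,0,0.05,0],[0.6,0,0,0.05,0],[0.7,0,0,0.05,0],[0.75,0,0,0.05,0],[0.75,0,0,0.05,0],[0.75,0,0,0.05,0],[0.75,0,0,0.05,0]]' 
python3 -m jog '[[0.75,0,0,-1,0],[0.75,0,0,-3,0],[0.75,0,0,-7,0],[0.75,0,0,-11,0],[0.75,0,0,-14,0],[0.75,0,0,-14,0],[0.75,0,0,-14,0],[0.75,0,0,-14,0],[0.75,0,0,-14,0]]' | head -2
python3 - <<'E'
from h import *
w=grab('wrist','w10');s=grab('scene','scene10')
A=cv2.resize(np.ascontiguousarray(w['image'][0:400,200:440,::-1]),(360,600),interpolation=cv2.INTER_CUBIC)
B=cv2.resize(np.ascontiguousarray(s['image'][215:315,345:445,::-1]),(440,440),interpolation=cv2.INTER_CUBIC)
out=np.zeros((600,800,3),np.uint8);out[:,:360]=A;out[:440,360:]=B;cv2.imwrite('pics/c10.png',out)
E
```

```text
t: 17.05
ee_pos: [0.5999, -0.0931, 0.0421]
ee_rot: [-0.062, 0.998, -0.0, -0.0]
contact_force: [-0.3, 0.5, 0.0]
grip_width: 0.0662
grip_force: 0.0
t: 17.95
ee_pos: [0.5995, -0.093, 0.181]
```

View pics/c10.png

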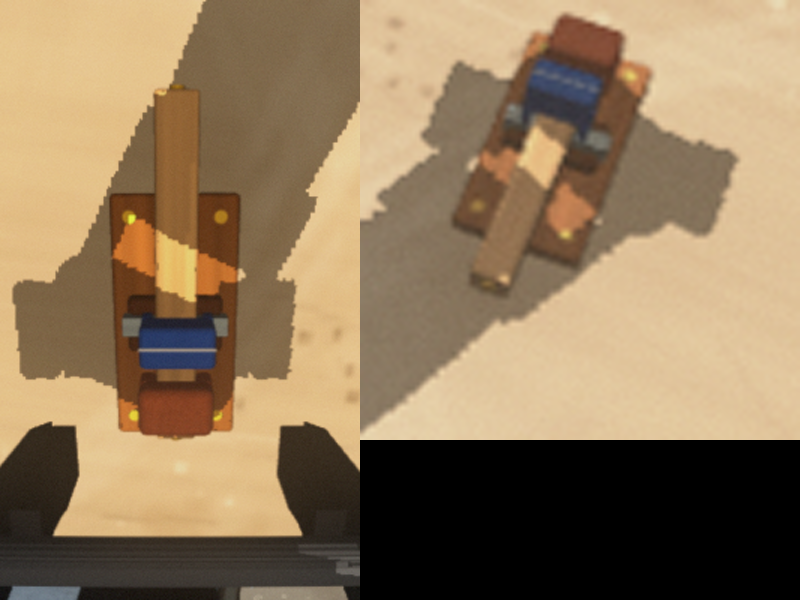

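```bash
python3 - <<'E'
from h import *
w,s=load('w10'),load('scene10'); e=np.array([.5997,-.0941]);u=np.array([.9925,.1222])
p=tri(w,(318,60.7),s,(374.7,278));print('end',p,(p[:2]-e)@u)
print('same method at w6: z .0423; scene end px then (375.3,277.8)')
q=tri(w,(318.3,233.3),s,(392,232.3));print('saddle',q); q=plane(w,(318.3,233.3),.070);print(q,(q[:2]-e)@u)
E
```

```text
end [ 0.47071355 -0.11073412  0.04012451] -0.13005173829855382
same method at w6: z .0423; scene end px then (375.3,277.8)
saddle [ 0.60048624 -0.09451761  0.07199991]
[ 0.6003708  -0.09258554  0.07      ] 0.0008508350627869897
```

The bar is still level: its end measures 0.040 m high, against 0.044 expected within measurement error, and tipping would shift it by 13 mm. The saddle is seated 1 mm from the edge line. Handing in.

```bash
python3 -c "
from cell import ctrl
print(ctrl.close_job())"
```

```text
the job is handed in; nothing more can be done
None
```

The job is handed in (no verdict was returned): the bar balances level on the steel edge, and the blue saddle sits astride it, measured about 1 mm from the edge line.

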